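# Zero the bench photometer

### The job

Zero the bench photometer by touch alone: push its open sample lid fully shut and turn the pointer dial, pushing it gently with a fingertip and never gripping it, until its white index lines up with the one extra-long line on the graduated collar; then press the raised key down to its stop and let it go. Do not press the key before the lid is shut and the dial is set. Leave the lid shut, the dial on the line, and the cuvettes and the other things on the bench where they stand.

Things in the scene. Friction and masses are not known exactly. Their poses are not given: they have to be found in the camera images.
- photometer: bench photometer, off-white, 240 (x) x 340 (y) x 125 mm, fixed; origin at the centre of its underside, x to its back, y to its left. Flat deck at z = 125 mm from x = -45 to 120 mm, before it a panel sloping down 20 degrees to the front. Lid on the left of the deck, dial on the right, raised key at the right of the panel (the three flat pads and the screen do not move)
- sample_lid (a joint): dark flat lid over the sample chamber, 114 mm from hinge to front edge (plus a 6 mm finger lip), 136 mm wide, 18 mm thick. 0 = fully shut, grows as it opens upward (rad); starts half open, at 0.55 to 0.9. Its hinge is stiff, so that it stays where it is left; 1 to 3 N downward on its upper face shuts it
- lid_push (a point): middle of the lid's upper face, 60 mm from the hinge towards the front edge; moves with the lid; z axis is the outward normal of the upper face. With the lid shut it is 146 mm above the bench
- lid_hinge (a point): middle of the lid's hinge line at the back of the lid, which runs along the photometer's y; 127 mm above the bench
- dial (a joint): black wavelength dial, vertical axis, 0 to 4.71 rad between stops; value grows clockwise seen from above; starts at 0.5 to 1.2 and must turn clockwise by 0.6 to 2.4; stays where left; 1 to 2 N at the bar turns it. Skirt 68 mm across, its top 10 mm above the deck; hub of radius 10 mm; a bar 10 mm wide, 22 mm high above the skirt, reaching 32 mm from the axis at the white index and 22 mm behind
- dial_centre (a point): point on the dial's axis at the height of the skirt's top, 135 mm above the bench
- dial_index (a point): outer end of the dial's white index line, 37 mm from the dial's axis; turns with the dial. The long end of the bar lies under this line; a fingertip can push the dial round by the flat side of that end
- target_line (a point): inner end of the one extra-long line (18 mm; the others are 5 or 9 mm, 10 degrees apart) on the fixed aluminium collar round the dial, 37 mm from the dial's axis. The collar, 116 mm across, 2.5 mm thick, is clamped differently from day to day: the line points up to 0.5 rad either side of the photometer's x axis
- zero_key (a joint): raised grey spring key, 22 x 34 mm, stands 7 mm above the sloping panel; 0 = up, 0.004 m = down on its stop. It moves square to the slope; pushed straight down from above it needs about 5 N to reach the stop; it springs back when let go
- key_top (a point): centre of the key's upper face; z axis is the outward normal, tilted 20 degrees from vertical towards the photometer's front
- cuvette_a: capped clear cuvette 13.5 x 13.5 x 45 mm standing in the carriage in the sample chamber, under the lid; origin at its foot. Leave it
- cuvette_b: a second such cuvette, beside the first. Leave it
- dye_bottle: small white bottle with a yellow cap, 42 x 84 mm, to the right of the photometer; origin at its foot. Bystander
- media_d: clear bottle with a blue cap, 60 x 138 mm, to the right of the photometer at the back; origin at its foot. Bystander
- foam_rack: white tube rack 105 x 150 x 45 mm, to the left of the photometer; origin at its foot. Bystander
- bench_timer: white digital timer 66 x 66 x 19 mm lying flat on the right of the bench; origin at its underside. Bystander
- marker: white marker pen 132 mm long lying on the right of the bench; origin at its underside. Bystander
- tape_roll: roll of tape 74 mm across, 18 mm high, lying on the left of the bench; origin at its underside. Bystander

How it is judged:
On the way, in this order (a step that is already met when the one before it is completed fails the run):
1. the lid is fully shut and the dial's index is on the extra-long line (value of joint sample_lid below 0.04 rad and horizontal distance between dial_index and target_line below 0.003 m), for 0.2 s.
2. the raised key is pressed down, with the lid shut and the dial set (all of step 1 and value of joint zero_key above 0.0028 m), for 0.1 s.
At the end, for the whole second after the job is handed in: Lid shut to within 0.04 rad (about 4.5 mm at its front edge), the dial's index within 3 mm (4.6 degrees, less than half a scale division) of the extra-long line, and the key, pressed after both were so, up again (all of step 1 and value of joint zero_key below 0.001 m); the robot touches nothing.
It fails at once if the key is pressed while the lid is open or the dial is off the line (value of joint zero_key above 0.0022 m and (value of joint sample_lid above 0.05 rad or horizontal distance between dial_index and target_line above 0.0036 m)).
It fails at once if a cuvette is lifted in its carriage (z of any of cuvette_a, cuvette_b in the frame of photometer above 0.083 m).
It fails at once if a thing standing on the bench is lifted, knocked over or shifted by more than 20 mm (distance of any of dye_bottle, media_d, foam_rack, bench_timer, marker, tape_roll from where it was at the start of the episode above 0.02 m).
It fails at once if the dial is gripped or pressed hard (over 25 N) (contact force between the fingers and dial above 25 N).
It also fails if it takes over 54 s, if anything falls off the work surface, if the arm or the gripper's body presses on something with over 40 N, if the wrist force passes 120 N, or if a joint passes its speed limit or range.

### The arm

A 6-joint arm with a two-finger parallel gripper is mounted at the origin on a cart in front of the work surface, level with it; the furniture and walls round the work are solid. World frame = base frame: x ahead of the robot, y to its left, z up, the work surface at z = 0. Lengths are in m, angles in rad, forces in N, time in s.
With the tool pointing down it reaches from about 0.225 to 0.875 m from the base axis. Payload 3.4 kg.
Tool frame: the origin (TCP) lies midway between the tips of the shut fingers; the grasp point (between the pads) lies 19 mm behind it; z points along the fingers, y is the line along which they close (so a half turn about z gives the same grasp; the last joint's range is limited). The gripper opens to 85 mm and grips with 20 to 120 N. Pads are 22 mm wide; open, the fingers measure 114 mm over their backs; the gripper's body (76 mm by 85 mm) begins 54 mm behind the grasp point. The pads swing forward as they close: fully open they stand 13 mm farther back than shut.
Start: joints at [1.226, 0.276, 1.505, -0, 1.361, -0.121], TCP at [0.128, 0.561, 0.231] pointing down, gripper open.
Joint ranges: [-2.89, 2.89], [-0.75, 2.08], [0.22, 2.7], [-1.18, 4.32], [0.11, 2.71], [-2.7, 2.7]. Speed limits (rad/s): [2.57, 2.57, 3.14, 3.14, 3.14, 3.14].

### API

Orientations are given as a unit quaternion [w, x, y, z].
In Python, from rig import * gives the robot as it stands.
- The arm moves only by the tool apply_moves, never from a script. Its argument "steps" is one flat list of numbers, 4 for each row, row after row: the shift along the world's x, y, z in cm, then the turn about the world's z in degrees. A call has 1 to 8 rows; each row is the pose to reach, as a shift and turn from the pose commanded when the call began; what a row does not reach only later rows make up. A row lasts 1/12 s, in which the tool goes at most 41.7 mm and 7.16 degrees, less where a joint would pass 70% of its speed; a pose out of reach is approached as far as the arm can. A call with a gripper value outside its range is refused whole. "jaw" is the closure in counts, from 0 (fully open) to 255 (shut), set as the call begins (left out, the last holds). The fingers move at their own pace and stop on an object; "newtons" is the grip in N (left out, the last holds). Time passes only in rows, so rows that repeat a pose let the fingers close. It gives the time, the measured TCP pose, the force, the opening and the grip force at its end, in the units of the state.
- get_state(): the state, without advancing time (a new reading comes with each control period).
- get_image(name): name is "scene" or "top" or "wrist"; returns the picture (400x640x3 uint8, red, green, blue); there is no depth.
- calibration(name): a dict with "fx", "fy", "cx", "cy" (pixels), "xyz" and "rotation" of the camera in the world. Camera axes: x right, y up, looking along -z (the intrinsics and any distortion apply to the point x, -y, -z); pixel columns grow to the right and rows downward; lengths in m; the calibration is good to about 2 mm. A picture is of the moment at which its call begins: read the wrist's pose just before it. calibration takes no time and is no camera call; for the wrist camera it gives the pose at the moment of the call.
- sign_off(): hands the job in; it is judged then, once.
The state is a dict: "clock": time; "qpos": joint angles; "qd": joint speeds; "effort": joint torques, N m; "position": TCP position; "ee_rot": TCP orientation; "contact_force": force on the tool from outside, world axes, zero at the start; "moment": the same for the moment, N m; "width": finger opening in m; "gripper_force": force on a finger pad.
Only numpy, scipy, OpenCV 4.12 (cv2) and the standard library are available. Lean on these libraries where they do the work, as an engineer would, in place of code of your own. Each camera call takes 0.05 s, during which the arm holds its last target. There are 200 camera calls.

## Working session

There is one attempt and no reset: what is moved stays moved. The work goes in short steps, Python scripts to look and compute and a tool call to move; the robot and the scene stay as the last step left them, time stands still between calls to the robot, and variables do not carry over. Pictures are saved under pics/ and viewed, at most 10 in all, crops included, and the job is handed in when it is done.

Besides the shell and the picture viewer there is one more tool, called after "Emit:" as a command line: name --argument value ..., lists and objects as JSON in quotes. apply_moves: Moves the arm, as the interface text tells. Its arguments: {"type":"object","properties":{"steps":{"type":"array","items":{"type":"number"}},"jaw":{"type":"number"},"newtons":{"type":"number"}},"required":["steps"]}

```bash
mkdir -p pics
cat > h.py <<'E'
from rig import *
import numpy as np, cv2
def ray(name,u,v,z,cal=None):
    c=cal or calibration(name); R=np.array(c["rotation"]).reshape(3,3)
    d=R@np.array([(u-c["cx"])/c["fx"],-(v-c["cy"])/c["fy"],-1]); o=np.array(c["xyz"])
    return o+d*(z-o[2])/d[2]
def proj(name,p,cal=None):
    c=cal or calibration(name); R=np.array(c["rotation"]).reshape(3,3)
    q=R.T@(np.array(p)-np.array(c["xyz"])); return c["cx"]-c["fx"]*q[0]/q[2], c["cy"]+c["fy"]*q[1]/q[2]
def snap(name,f,crop=None,s=1):
    im=get_image(name)[:,:,::-1]
    cv2.imwrite(f"pics/{f}_full.png",im)
    if crop: im=im[crop[1]:crop[3],crop[0]:crop[2]]
    cv2.imwrite(f"pics/{f}.png",cv2.resize(im,None,fx=s,fy=s,interpolation=cv2.INTER_CUBIC))
E
python3 - <<'E'
from h import *
s=get_state();print({k:np.round(v,3) for k,v in s.items()})
for n in("scene","top","wrist"):print(n,calibration(n))
a=get_image("top");b=get_image("scene")
cv2.imwrite("pics/top.png",a[:,:,::-1]);cv2.imwrite("pics/scene.png",b[:,:,::-1])
E
```

```text
{'clock': np.float64(0.0), 'qpos': array([ 1.226,  0.277,  1.506, -0.   ,  1.361, -0.121]), 'qd': array([-0.001, -0.   , -0.002,  0.   , -0.001,  0.   ]), 'effort': array([ 1.0000e-03, -4.1677e+01, -2.4580e+01, -0.0000e+00,  1.1000e-02,
       -0.0000e+00]), 'position': array([0.127, 0.56 , 0.23 ]), 'ee_rot': array([-0.   ,  0.112,  0.994, -0.001]), 'contact_force': array([0.599, 0.46 , 0.35 ]), 'moment': array([0.045, 0.021, 0.007]), 'gripper_force': np.float64(0.0), 'width': np.float64(0.085)}
scene {'fx': 379.43833610156815, 'fy': 379.43833610156815, 'cx': 319.176172068137, 'cy': 198.23688605725977, 'xyz': array([-0.15471638, -0.93324583,  0.8958749 ]), 'rotation': array([ 0.84439213,  0.44121799, -0.14135366, -0.26897538])}
top {'fx': 370.4109595978731, 'fy': 370.4109595978731, 'cx': 318.54855433561454, 'cy': 198.78555819865687, 'xyz': array([0.28770881, 0.01054352, 1.56738934]), 'rotation': array([-0.70340578, -0.05552339,  0.06104685,  0.70598211])}
wrist {'fx': 311.21802464571715, 'fy': 311.21802464571715, 'cx': 326.4268657325368, 'cy': 206.2811098690039, 'xyz': array([0.06358193, 0.57569561, 0.37374758]), 'rotation': array([ 0.77460039, -0.10485277, -0.08244871,  0.61822516])}
```

View pics/top.png

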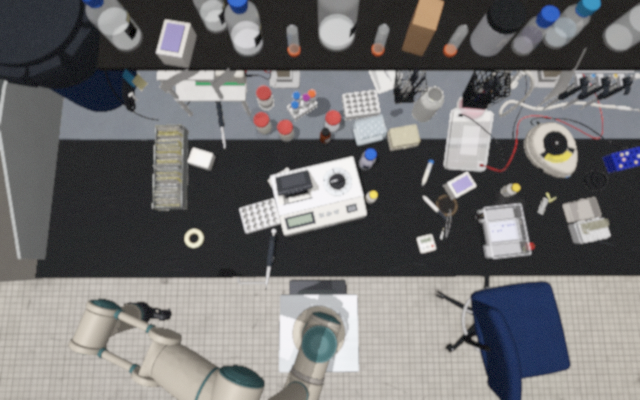

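View pics/scene.png

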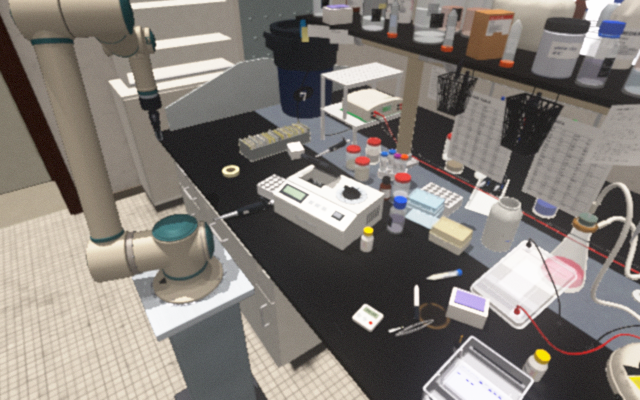

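The top view shows the photometer at about (320,195), yawed some 13°, with the lid at (295,182) and dial at (337,180). I'll magnify that region.

```bash
sed -i 's/^import numpy.*/&\nfrom scipy.spatial.transform import Rotation as Ro/; s/np.array(c\["rotation"\]).reshape(3,3)/Ro.from_quat(np.roll(c["rotation"],-1)).as_matrix()/' h.py
python3 - <<'E'
from h import *
im=cv2.imread("pics/top.png")[145:245,230:390]
cv2.imwrite("pics/topc.png",cv2.resize(im,None,fx=5,fy=5,interpolation=cv2.INTER_CUBIC))
print(ray("top",320,195,.125),ray("top",337,180,.135),proj("top",[.128,.561,.231]))
E
```

```text
[ 0.54309323 -0.00708421  0.125     ] [ 0.60137367 -0.07450261  0.135     ] (np.float64(157.50837489918254), np.float64(307.753801208059))
```

View pics/topc.png

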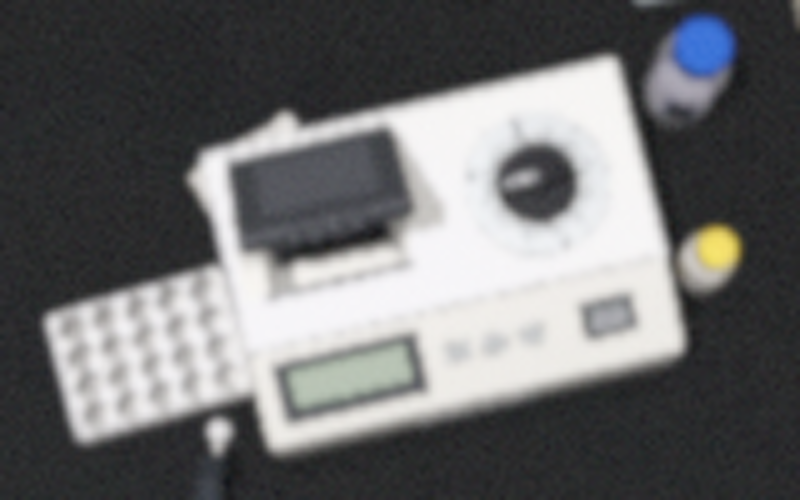

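The close-up shows the dial centre at crop (537,181). The index points left, with its white line from (540,178) to (500,185). The long line is near (518,130), slightly left of straight back, and the key is at (609,316). The lid is half open.

Run:
```python
from h import *
f=lambda u,v,z: ray("top",230+u/5,145+v/5,z)
br,bl=f(617,57,.125),f(203,155,.125); d=br-bl
yaw=np.arctan2(d[0],-d[1]); # photometer -y dir = d
print("edge",br,bl,np.linalg.norm(d),"yaw deg",np.degrees(np.arctan2(d[0],-d[1])))
cr=f(667,250,.125); print("crease right",cr)
print("fl,fr",f(283,455,.098),f(685,350,.098))
print("dial",f(537,181,.135),"key",f(609,316,.115),"tgt",f(516,125,.1275))
# hinge: lid back edge
print("lid back",f(232,165,.15),f(388,128,.15),"chamber front",f(275,297,.125),f(408,263,.125))
c=calibration("wrist");s=get_state()
print(Ro.from_quat(np.roll(c["rotation"],-1)).as_matrix().round(3))
```

```text
edge [ 0.70056436 -0.14238429  0.125     ] [0.62055652 0.1893928  0.125     ] 0.3412877019606079 yaw deg 13.557985034293017
crease right [ 0.54258651 -0.17887789  0.125     ]
fl,fr [0.38368089 0.12543099 0.098     ] [ 0.46615079 -0.19486125  0.098     ]
dial [ 0.59651946 -0.07602409  0.135     ] key [ 0.49139563 -0.13291467  0.115     ] tgt [ 0.6438885  -0.06027404  0.1275    ]
lid back [0.60671424 0.16348593 0.15      ] [0.63614576 0.0414558  0.15      ] chamber front [0.50593588 0.1308383  0.125     ] [0.5327637  0.02614329 0.125     ]
[[ 0.222 -0.94  -0.257]
 [ 0.975  0.214  0.06 ]
 [-0.002 -0.264  0.964]]
```

Emit:
apply_moves --steps '[4, -4.5, 4, 6, 43, -47.5, 5, 26, 43, -47.5, 5, 26, 43, -47.5, 5, 26, 43, -47.5, 5, 26, 43, -47.5, 5, 26, 43, -47.5, 5, 26, 43, -47.5, 5, 26]' --jaw 255 --newtons 20

```text
clock: 0.77
position: [0.341, 0.324, 0.2668]
ee_rot: [-0.0, -0.115, 0.993, -0.0]
contact_force: [0.4, -0.1, -0.6]
width: -0.0002
gripper_force: 0.0
```

Emit:
apply_moves --steps '[17, -29, 4, 0, 17, -29, 4, 0, 17, -29, 4, 0, 17, -29, 4, 0, 17, -29, 4, 0, 17, -29, 4, 0, 17, -29, 4, 0, 17, -29, 4, 0]'

```text
clock: 1.43
position: [0.5081, 0.0382, 0.3063]
ee_rot: [-0.0, -0.115, 0.993, 0.0]
contact_force: [0.4, -0.0, -0.3]
width: 0.0001
gripper_force: 0.0
```

Run:
```python
from h import *
import json
s=get_state();c=calibration("wrist");print(s["position"],s["ee_rot"],c["xyz"])
json.dump({k:np.array(v).tolist() for k,v in c.items()},open("c1.json","w"))
im=get_image("wrist")[:,:,::-1];cv2.imwrite("pics/w1.png",im)
```

```text
[0.50812826 0.03820977 0.30632999] [-2.23670446e-04 -1.14564247e-01  9.93415792e-01  2.19863708e-04] [0.44433943 0.02326106 0.4496575 ]
```

View pics/w1.png

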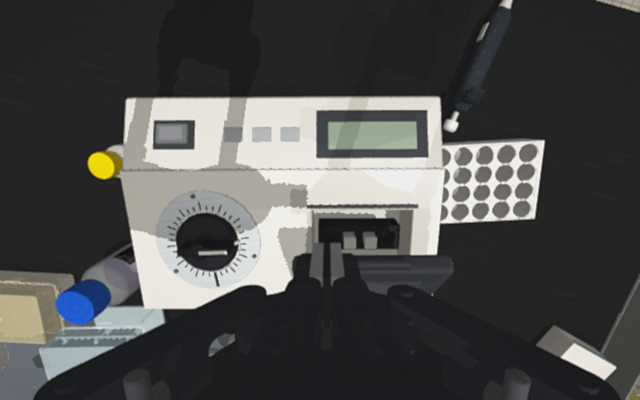

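The wrist view shows the key at (173,133), the dial around (208,242) with a white index tick at about (237,243), and the long collar line at about (217,275). I'll enlarge the dial.

Run:
```python
from h import *
im=cv2.imread("pics/w1.png")[185:295,150:270]
cv2.imwrite("pics/w1c.png",cv2.resize(im,None,fx=5,fy=5,interpolation=cv2.INTER_CUBIC))
```

```text
(no output)
```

View pics/w1c.png

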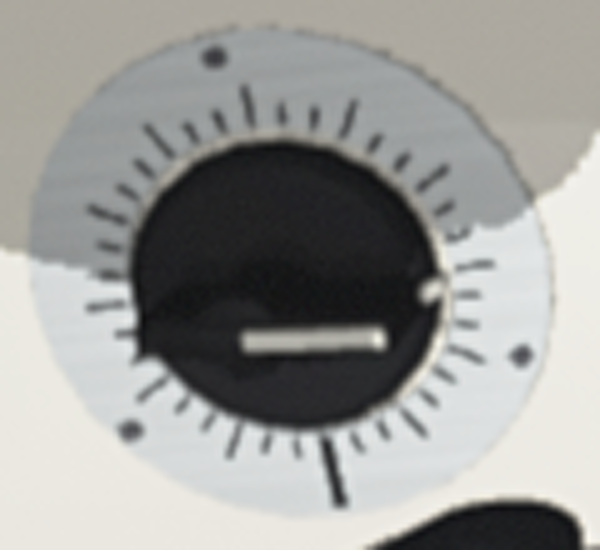

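Run:
```python
from h import *
import json
c=json.load(open("c1.json"));g=lambda u,v,z:ray("wrist",u,v,z,c)
D=g(207.6,242.2,.135);I=g(236,243.2,.135);T0=g(215.2,273,.1275);T1=g(218.2,286,.1275)
a=lambda p,q:np.degrees(np.arctan2(*(q-p)[1::-1]))
print("dial",D,"idx ang",a(D,I),np.linalg.norm(I-D),"tgt",a(D,T0),a(D,T1),a(T0,T1),np.linalg.norm((T0-D)[:2]),np.linalg.norm((T1-D)[:2]))
K=g(173.5,133,.117)
cr=[g(128,168,.125),g(441,170,.125)];print("key",K,"crease",cr,a(cr[0],cr[1])-90)
fr=[g(126,97,.098),g(441,97,.098)];print("front",fr,a(fr[0],fr[1])-90)
print("chamber",g(315,208,.125),g(413,208,.125))
```

```text
dial [ 0.59672199 -0.07294909  0.135     ] idx ang 100.96475667809686 0.03066093222544729 tgt 15.701597915723477 16.865545540130476 19.710780007764104 0.04065045365437521 0.05725681204079975
key [ 0.49221625 -0.128734    0.117     ] crease [array([ 0.53765773, -0.16779597,  0.125     ]), array([0.46519832, 0.15174944, 0.125     ])] 12.77620760298177
front [array([ 0.46890749, -0.19059632,  0.098     ]), array([0.39231236, 0.13716476, 0.098     ])] 13.153508408861072
chamber [0.53560359 0.03212763 0.125     ] [0.51146858 0.13552989 0.125     ]
```

Emit:
apply_moves --steps '[4.8, 4.8, -3, 0, 4.8, 4.8, -5.5, 0, 4.8, 4.8, -7.5, 0, 4.8, 4.8, -9, 0, 4.8, 4.8, -10.5, 0, 4.8, 4.8, -12, 0, 4.8, 4.8, -12.5, 0, 4.8, 4.8, -12.5, 0]'

```text
clock: 2.15
position: [0.5545, 0.0883, 0.1797]
ee_rot: [-0.002, -0.115, 0.993, 0.0]
contact_force: [1.3, 0.2, -0.3]
width: -0.0001
gripper_force: 0.0
```

Emit:
apply_moves --steps '[0, 0, -1, 0, 0, 0, -2, 0, 0, 0, -3, 0, 0, 0, -3.3, 0, 0, 0, -3.5, 0, 0, 0, -3.5, 0]'

```text
clock: 2.65
position: [0.5555, 0.0882, 0.1462]
ee_rot: [-0.0, -0.115, 0.993, 0.0]
contact_force: [0.2, -0.3, 0.8]
width: -0.0
gripper_force: 0.0
```

Emit:
apply_moves --steps '[0, 0, -0.2, 0, 0, 0, -0.3, 0, 0, 0, -0.3, 0, 0, 0, -0.3, 0]'

```text
clock: 2.98
position: [0.556, 0.0882, 0.1459]
ee_rot: [0.001, -0.115, 0.993, -0.0]
contact_force: [-4.1, -1.0, 14.2]
width: 0.0002
gripper_force: 6.9
```

Emit:
apply_moves --steps '[0, 0, 4, 0, 1, -3, 5, -1, 1, -14, 5, -1, 1, -14, 5, -1, 1, -14, 5, -1, 1, -14, 3, -1, 1, -14, 2.5, -1, 1, -14, 2.5, -1]'

```text
clock: 3.65
position: [0.5644, -0.0516, 0.1665]
ee_rot: [-0.002, -0.106, 0.994, 0.001]
contact_force: [0.1, -0.0, -0.0]
width: 0.0001
gripper_force: 0.0
```

Run:
```python
from h import *
s=get_state();print(s["position"],s["contact_force"])
im=get_image("wrist")[:,:,::-1];cv2.imwrite("pics/w2.png",im)
```

```text
[ 0.5644435  -0.05162052  0.16651324] [ 0.10928602 -0.03388352 -0.02013961]
```

View pics/w2.png

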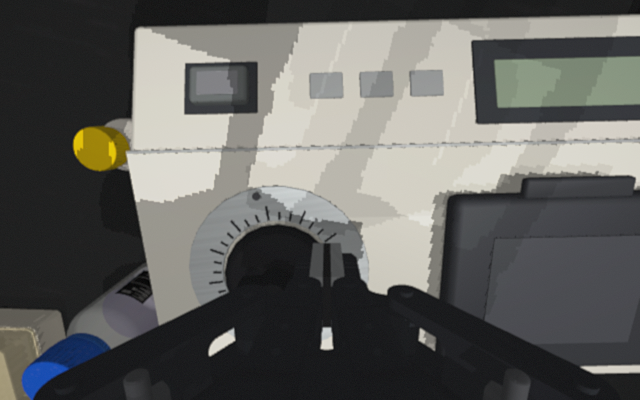

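The lid is shut, with its lip at (578,186). The shut fingertips at about (327,262) are just on the near side of the dial bar. I'll go down and make contact.

Emit:
apply_moves --steps '[0, 0, -1.5, 0, 0, 0, -2.5, 0, 0, 0, -2.5, 0, 0.3, 0.06, -2.5, 0, 0.5, 0.1, -2.5, 0, 0.7, 0.14, -2.5, 0, 0.9, 0.18, -2.5, 0, 0.9, 0.18, -2.5, 0]'

```text
clock: 4.37
position: [0.5755, -0.0499, 0.1438]
ee_rot: [0.0, -0.106, 0.994, -0.0]
contact_force: [0.6, 0.1, 0.0]
width: -0.0
gripper_force: 0.0
```

Run:
```python
import numpy as np
r=.0314*100
p=lambda a:r*np.array([np.cos(np.radians(a)),np.sin(np.radians(a))])
for s in(102,62):
  print([ [*np.round(p(s-5*k+30.6)-p(s+30.6),2),0,-5*k] for k in range(1,9)])
```

```text
[[np.float64(0.21), np.float64(0.18), 0, -5], [np.float64(0.43), np.float64(0.33), 0, -10], [np.float64(0.67), np.float64(0.47), 0, -15], [np.float64(0.92), np.float64(0.59), 0, -20], [np.float64(1.18), np.float64(0.68), 0, -25], [np.float64(1.44), np.float64(0.75), 0, -30], [np.float64(1.71), np.float64(0.8), 0, -35], [np.float64(1.98), np.float64(0.83), 0, -40]]
[[np.float64(0.27), np.float64(0.0), 0, -5], [np.float64(0.55), np.float64(-0.02), 0, -10], [np.float64(0.82), np.float64(-0.07), 0, -15], [np.float64(1.08), np.float64(-0.14), 0, -20], [np.float64(1.34), np.float64(-0.23), 0, -25], [np.float64(1.59), np.float64(-0.35), 0, -30], [np.float64(1.82), np.float64(-0.49), 0, -35], [np.float64(2.05), np.float64(-0.64), 0, -40]]
```

Emit:
apply_moves --steps '[0.21, 0.18, 0, -5, 0.43, 0.33, 0, -10, 0.67, 0.47, 0, -15, 0.92, 0.59, 0, -20, 1.18, 0.68, 0, -25, 1.44, 0.75, 0, -30, 1.71, 0.8, 0, -35, 1.98, 0.83, 0, -40]'

```text
clock: 5.03
position: [0.5943, -0.041, 0.1435]
ee_rot: [-0.0, 0.243, 0.97, 0.001]
contact_force: [-1.2, 1.3, 1.2]
width: 0.0001
gripper_force: 0.8
```

Emit:
apply_moves --steps '[0.27, 0, 0, -5, 0.55, -0.02, 0, -10, 0.82, -0.07, 0, -15, 1.08, -0.14, 0, -20, 1.34, -0.23, 0, -25, 1.59, -0.35, 0, -30, 1.59, -0.35, 0, -30]'

```text
clock: 5.62
position: [0.6113, -0.0448, 0.1435]
ee_rot: [0.0, 0.484, 0.875, 0.001]
contact_force: [-0.1, 0.5, -0.6]
width: -0.0002
gripper_force: 0.3
```

Run:
```python
from h import *
s=get_state();D=np.array([.5967,-.073]);p=s["position"][:2]-D
print(s["position"],s["contact_force"],np.hypot(*p),np.degrees(np.arctan2(p[1],p[0]))-30.6)
im=get_image("wrist")[:,:,::-1];cv2.imwrite("pics/w3.png",im)
top=get_image("top")[:,:,::-1];cv2.imwrite("pics/t3.png",top)
a=cv2.resize(im[120:400,120:440],(800,700))[:400]; b=cv2.resize(top[160:200,300:380],(400,200),interpolation=cv2.INTER_CUBIC)
o=np.zeros((600,800,3),np.uint8);o[:400]=a;o[400:,:400]=b;cv2.imwrite("pics/m3.png",o)
```

```text
[ 0.61125899 -0.04481784  0.14354708] [-0.10827173  0.46621603 -0.62804343] 0.03172063298655127 32.07898121705448
```

View pics/m3.png

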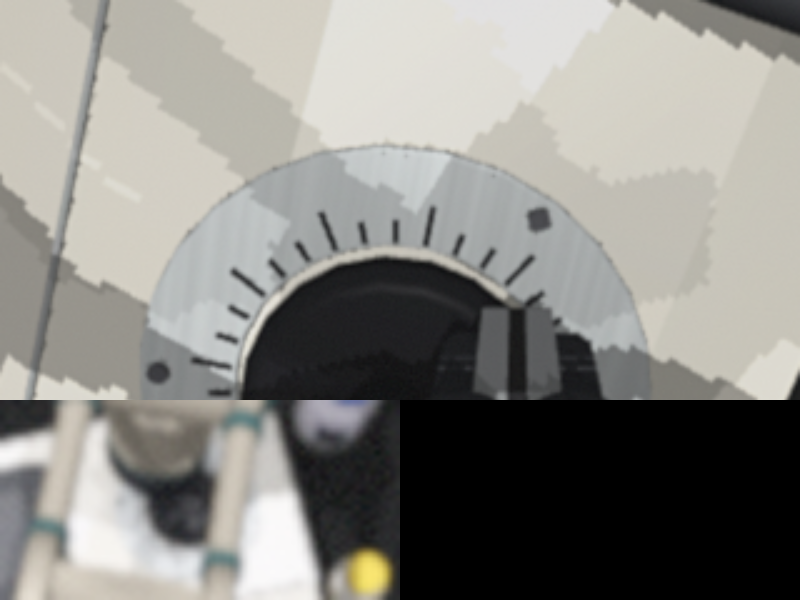

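Emit:
apply_moves --steps '[-0.3, 0.5, 0, 0, -0.5, 0.85, 0.5, 0, -0.5, 0.85, 4, 0, 0.5, -2, 7, 0, 2.3, -6, 7, 0, 2.3, -8.8, 7, 0, 2.3, -8.8, 7, 0, 2.3, -8.8, 7, 0]'

```text
clock: 6.38
position: [0.6331, -0.1345, 0.2135]
ee_rot: [-0.0, 0.484, 0.875, -0.0]
contact_force: [0.8, 0.2, -0.2]
width: -0.0001
gripper_force: 0.0
```

```bash
cat > look.py <<'E'
from h import *
import json,sys
n=sys.argv[1]
s=get_state();c=calibration("wrist");print(s["position"],s["contact_force"])
json.dump({k:np.array(v).tolist() for k,v in c.items()},open(f"c{n}.json","w"))
im=get_image("wrist")[:,:,::-1];cv2.imwrite(f"pics/w{n}.png",im)
u,v=proj("wrist",[.5967,-.073,.135],c);print(u,v)
x,y=int(u)-80,max(0,int(v)-60);cv2.imwrite(f"pics/w{n}c.png",cv2.resize(im[y:y+120,x:x+160],None,fx=5,fy=5,interpolation=cv2.INTER_CUBIC));print("crop origin",x,y)
E
python3 look.py 4
```

```text
[ 0.6331055  -0.13446978  0.21347682] [ 0.83216304  0.17228621 -0.23521284]
327.0643558122945 113.59066835999991
crop origin 247 53
```

View pics/w4c.png

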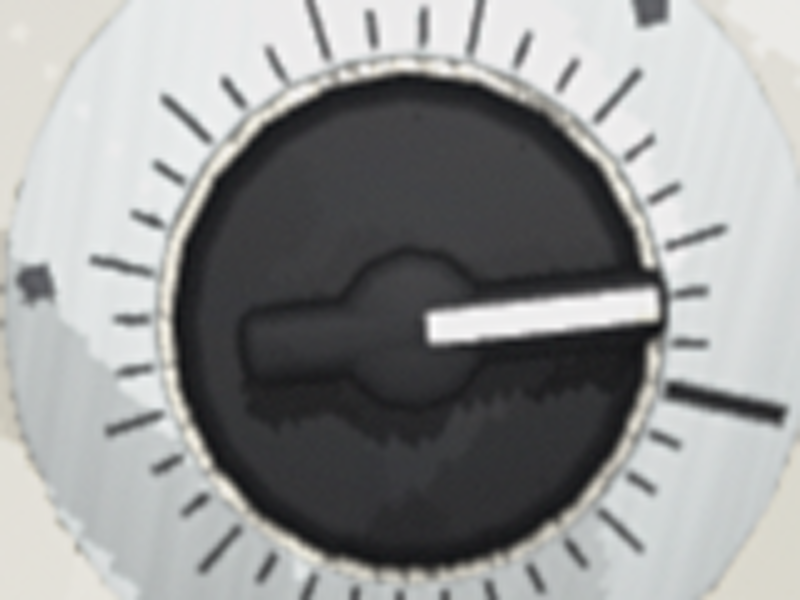

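```bash
cat > ang.py <<'E'
from h import *
import json
def ang(n,ox,oy,bar,tgt):
    c=json.load(open(f"c{n}.json"));g=lambda p,z:ray("wrist",ox+p[0]/5,oy+p[1]/5,z,c)
    a=lambda p,q:np.degrees(np.arctan2(*(q-p)[1::-1]))
    B=[g(p,.157) for p in bar];T=[g(p,.1275) for p in tgt]
    bd,td=a(*B),a(*T)
    e=np.array([np.cos(np.radians(td)),np.sin(np.radians(td)),0]);f=np.array([np.cos(np.radians(bd)),np.sin(np.radians(bd)),0])
    D1=B[1]-.032*f
    print("bar",bd,"tgt",td,"diff",bd-td,"D from tgt",(T[0]-.037*e)[:2],"D from bar",D1[:2], "tgt ang from D(bar)",a(D1,T[0]),a(D1,T[1]))
E
python3 -c "
from ang import *
ang(4,247,53,[(427,329),(659,302)],[(668,386),(785,414)])
c=json.load(open('c4.json'));print(ray('wrist',247+412/5,53+328/5,.157,c), ray('wrist',247+420/5,53+320/5,.130,c))"
```

```text
bar 38.45959422028942 tgt 19.10492249532722 diff 19.3546717249622 D from tgt [ 0.60019523 -0.0742794 ] D from bar [ 0.59878963 -0.07632753] tgt ang from D(bar) 21.271321363228303 20.601962091468753
[ 0.5997312  -0.07516482  0.157     ] [ 0.60020041 -0.07338128  0.13      ]
```

Close up, the bar's index line runs (427,329) to (659,302) and the long line (668,386) to (785,414). That leaves about 19° clockwise to go. The dial centre is about (0.600,-0.075). I'll push to about 1.5° short of the line.

Emit:
apply_moves --steps '[-2.7, 4, 0, 0, -2.7, 8, 0, 0, -2.7, 9.5, 0, 0, -2.7, 9.5, -3, 0, -2.7, 9.5, -6, 0, -2.7, 9.5, -7, 0, -2.7, 9.5, -7, 0]'

```text
clock: 7.02
position: [0.6036, -0.0364, 0.1405]
ee_rot: [-0.004, 0.483, 0.876, -0.001]
contact_force: [0.0, 0.7, 0.8]
width: 0.0001
gripper_force: 0.0
```

Emit:
apply_moves --steps '[0.3, -0.35, 0, 0, 0.5, -0.57, 0, 0, 0.7, -0.68, 0, -3, 0.9, -0.78, 0, -6, 1.1, -0.91, 0, -8, 1.31, -1.05, 0, -11, 1.31, -1.05, 0, -11]'

```text
clock: 7.6
position: [0.621, -0.0496, 0.145]
ee_rot: [0.001, 0.566, 0.824, 0.001]
contact_force: [-0.7, -0.6, 0.1]
width: 0.0002
gripper_force: 0.0
```

Emit:
apply_moves --steps '[-0.2, 0.5, 0, 0, -0.4, 0.9, 0.5, 0, -0.4, 0.9, 4, 0, 0, -2, 7, 0, 0.3, -6, 7, 0, 0.3, -9, 7, 0, 0.3, -9, 7, 0, 0.3, -9, 7, 0]'

```text
clock: 8.27
position: [0.6226, -0.1399, 0.2141]
ee_rot: [0.0, 0.566, 0.824, 0.0]
contact_force: [0.3, 1.0, -0.2]
width: -0.0001
gripper_force: 0.0
```

```bash
python3 look.py 5
```

```text
[ 0.62259641 -0.1399082   0.21411879] [ 0.26831986  1.04101568 -0.15907166]
324.0885067163829 113.4512244296939
crop origin 244 53
```

View pics/w5c.png

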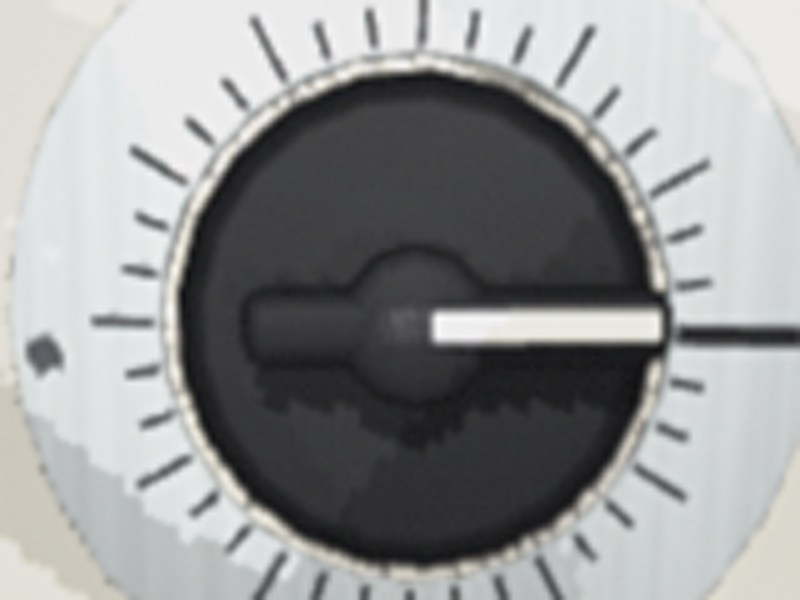

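The index line runs (431,328) to (664,326) and the long line (680,333) to (798,337), so they are nearly aligned. I'll compute the residual and the key position.

```bash
python3 -c "
from ang import *
ang(5,244,53,[(431,328),(664,326)],[(680,333),(798,337)])
c=json.load(open('c5.json'));D=ray('wrist',244+415/5,53+325/5,.157,c);T=ray('wrist',244+680/5,53+333/5,.1275,c);d=T-D;print(D,np.degrees(np.arctan2(d[1],d[0])))
im=cv2.imread('pics/w5.png');print(proj('wrist',[.492,-.129,.119],c))"
```

```text
bar 21.534723446035656 tgt 19.193811714411854 diff 2.3409117316238017 D from tgt [ 0.60028529 -0.07465105] D from bar [ 0.59873213 -0.07602376] tgt ang from D(bar) 20.350483337173912 20.001162562986774
[ 0.59965732 -0.07525641  0.157     ] 19.747549127966728
(np.float64(166.51603518926277), np.float64(134.36533488972594))
```

```bash
python3 -c "
from ang import *
c=json.load(open('c5.json'));im=cv2.imread('pics/w5.png',0)
x0,y0=95,65;r=im[y0:205,x0:240]
n,l,st,ce=cv2.connectedComponentsWithStats((r<95).astype(np.uint8))
for s,q in zip(st,ce):
  if s[4]>60: print(s,q)
for lo in (100,):
  n,l,st,ce=cv2.connectedComponentsWithStats(((r>lo)&(r<175)).astype(np.uint8))
  for s,q in zip(st,ce):
    if s[4]>200: print('mid',s,q,ray('wrist',x0+q[0],y0+q[1],.119,c))
print(r[::10,::8])
cv2.imwrite('pics/k.png',cv2.resize(r,None,fx=4,fy=4,interpolation=cv2.INTER_CUBIC))"
```

```text
[   39     0   106   140 13476] [93.59468685 67.85470466]
[   0    0   79  140 5951] [21.2310536  72.94269871]
[ 63  42  33  62 873] [84.73310424 71.42955326]
mid [    0     0   145   140 17288] [71.16572189 64.52637668] [ 0.49094203 -0.12564578  0.119     ]
mid [  62   41   35   64 1066] [74.24015009 72.04878049] [ 0.49435734 -0.13019134  0.119     ]
mid [  42   89   74   51 1598] [ 73.43429287 123.42052566] [ 0.50296866 -0.16895139  0.119     ]
[[ 24  26  26  26  27 199 218 200 200 189 181 204 213 213 213 205 220 220
  220]
 [ 24  27  23  26  27 191 220 221 186 188 189 188 188 213 214 195 221 221
  220]
 [ 28  28  25  25  24 160 221 213 213 196 189 190 190 214 214 191 221 221
  222]
 [ 26  27  27  26  24 136 219 213 213 213 188 190 190 191 209 181 221 222
  222]
 [ 28  27  27  26  25 116 213 213 206 215 214 207 191 191 191 150 221 222
  222]
 [ 25  26  27  25  28  99 213 213  97  88  65  62 134 191 192 148 197 220
  222]
 [ 28  26  28  27  28  77 214 214 110 133 115  72 155 215 195 150 199 198
  202]
 [ 27  26  26  26  35  58 214 214 112 132 115  72 153 215 215 150 197 199
  198]
 [ 25  28  28  25  34  44 214 215 112 133 113  71 177 215 215 171 221 198
  199]
 [ 25  25  27  26  26  28 214 214 104 110 110  70 211 215 215 172 223 222
  207]
 [ 27  25  25  27  27  23 213 214 216 189  72  58 211 215 215 220 222 223
  223]
 [ 26  27  27  30  28  22 167 216 142 143 155 216 215 215 215 222 222 223
  223]
 [ 28  28  25  25  25  23 155 156 143 143 143 143 205 215 216 225 223 223
  223]
 [ 29  27  27  26  23  29 131 156 156 142 143 143 143 154 224 225 223 224
  223]]
```

View pics/k.png

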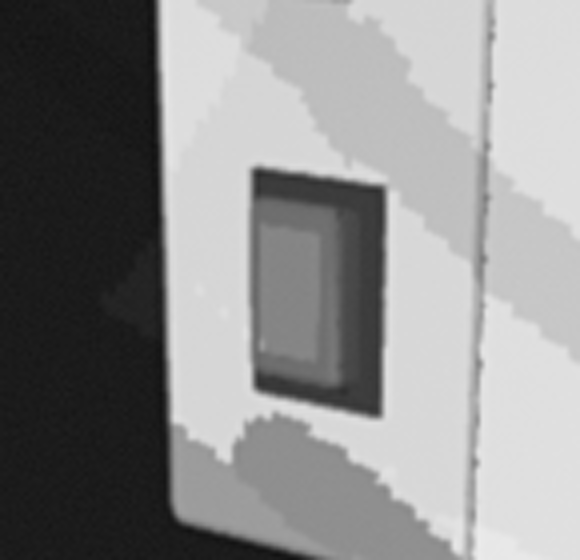

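Emit:
apply_moves --steps '[-4, 0.3, 0, -4, -8, 0.6, 0, -8, -12, 0.9, 0, -8, -13.2, 0.9, -1, -8, -13.2, 0.9, -4, -8, -13.2, 0.9, -7, -8, -13.2, 0.9, -8, -8, -13.2, 0.9, -8, -8]'

```text
clock: 8.98
position: [0.4885, -0.1277, 0.1312]
ee_rot: [-0.003, 0.621, 0.784, -0.001]
contact_force: [-0.6, 0.6, 0.6]
width: 0.0
gripper_force: 0.0
```

Emit:
apply_moves --steps '[0, 0, 0, 0, 0, 0, -0.3, 0, 0, 0, -0.6, 0, 0, 0, -0.8, 0, 0, 0, -0.8, 0]'

```text
clock: 9.4
position: [0.4908, -0.1297, 0.1255]
ee_rot: [0.0, 0.621, 0.784, 0.0]
contact_force: [-0.1, -0.4, 0.3]
width: -0.0003
gripper_force: 0.0
```

Emit:
apply_moves --steps '[0, 0, -0.15, 0, 0, 0, -0.3, 0, 0, 0, -0.4, 0, 0, 0, -0.5, 0, 0, 0, -0.5, 0, 0, 0, -0.5, 0]'

```text
clock: 9.9
position: [0.4905, -0.1297, 0.1203]
ee_rot: [-0.0, 0.621, 0.784, -0.0]
contact_force: [0.1, -0.5, -0.6]
width: 0.0002
gripper_force: 0.0
```

Emit:
apply_moves --steps '[0, 0, -0.1, 0, 0, 0, -0.2, 0, 0, 0, -0.3, 0, 0, 0, -0.3, 0, 0, 0, -0.3, 0]'

```text
clock: 10.32
position: [0.4912, -0.1298, 0.1177]
ee_rot: [0.001, 0.621, 0.784, 0.0]
contact_force: [0.3, 0.5, 2.0]
width: 0.0004
gripper_force: 1.3
```

Emit:
apply_moves --steps '[0, 0, -0.1, 0, 0, 0, -0.2, 0, 0, 0, -0.25, 0, 0, 0, -0.25, 0, 0, 0, -0.25, 0]'

```text
clock: 10.73
position: [0.4913, -0.1299, 0.1153]
ee_rot: [0.001, 0.621, 0.784, 0.0]
contact_force: [2.0, 1.0, 5.0]
width: -0.0001
gripper_force: 2.1
```

Emit:
apply_moves --steps '[0, 0, -0.1, 0, 0, 0, -0.2, 0, 0, 0, -0.25, 0, 0, 0, -0.25, 0, 0, 0, -0.25, 0, 0, 0, -0.25, 0]'

```text
clock: 11.23
position: [0.4916, -0.1299, 0.1147]
ee_rot: [0.002, 0.621, 0.784, 0.001]
contact_force: [-1.6, 2.3, 16.9]
width: 0.0
gripper_force: 8.4
```

The force jumped to 17 N with almost no further travel, so the key is on its stop. I'll release it and check the dial and lid once more.

Emit:
apply_moves --steps '[0, 0, 1, 0, 0, 0, 4, 0, 0, 0, 8, 0, 4, -0.3, 10, 8, 8, -0.6, 10, 8, 12, -0.9, 10, 8, 13.1, -1, 10.3, 8, 13.1, -1, 10.3, 8]'

```text
clock: 11.9
position: [0.6241, -0.1402, 0.2138]
ee_rot: [-0.0, 0.565, 0.825, -0.0]
contact_force: [-0.7, -0.2, -0.2]
width: -0.0004
gripper_force: 0.0
```

Run:
```python
from h import *
s=get_state();print(s["position"],s["contact_force"])
im=get_image("wrist");a=cv2.imread("pics/w5.png")[:,:,::-1]
g,h=[cv2.cvtColor(np.ascontiguousarray(x),cv2.COLOR_RGB2GRAY) for x in(im,a)]
# white index angle & long-line angle in both images (raw pixels)
for n,x in(("now",g),("before",h)):
    r=x[100:140,325:380]; m=(r>180).astype(np.uint8)
    k,l,st,ce=cv2.connectedComponentsWithStats(m)
    for i in range(1,k):
        if 60<st[i,4]<600 and st[i,2]>30: 
            p=np.argwhere(l==i)[:,::-1].astype(np.float32); print(n,"bar",ce[i]+[325,100],cv2.fitLine(p,2,0,.01,.01)[:2].ravel())
    r=x[110:130,378:405]; p=np.argwhere(r<90)[:,::-1]+[378,110]; print(n,"line",len(p),p.mean(0))
```

```text
[ 0.62407573 -0.14018134  0.21383712] [-0.68069414 -0.19146015 -0.16799864]
now bar [351.33576642 116.5       ] [1. 0.]
now line 71 [390.66197183 118.98591549]
before bar [353.48262548 117.60617761] [ 0.9999698  -0.00777673]
before line 69 [391.95652174 119.95652174]
```

The dial hasn't moved and nothing is touching the arm, so I'll hand in.

```bash
python3 -c "
from rig import *
print(sign_off())"
```

```text
the job is handed in; nothing more can be done
None
```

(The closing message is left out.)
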